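Stand the round sample bottles in their drip dishes

TASK

Stand each of the three round sample bottles upright in the drip dish of its size: the smallest bottle in the smallest dish, the middle one in the middle dish, the widest in the widest dish. The middle bottle is jammed under the hook at the foot of the feed chute, so it must be nudged back up the chute, clear of the hook, before it will lift out. Set the bottles down, do not drop them, and leave the square bottles standing where they are.

Things in the scene. Friction and masses are not known exactly. Their poses are not given: they have to be found in the camera images.
- bottle_small: Round white plastic screw-cap bottle, the smallest across and the tallest: body diameter 28 mm, 78 mm tall including the cap (top 14 mm, diameter 20 mm), about 45 g. Stands on the bench. Origin: centre of its underside; z towards the cap.
- bottle_medium: Round white plastic screw-cap bottle, the middle size: body diameter 42 mm, 62 mm tall including the cap (top 14 mm, diameter 34 mm), about 70 g. Starts at the foot of the chute, square to the sloping channel floor (leaning 0.21 rad downhill), cap under the hook. Origin: centre of its underside; z towards the cap.
- bottle_large: Round white plastic screw-cap bottle, the widest and squat: body diameter 56 mm, 56 mm tall including the cap (top 14 mm, diameter 48 mm), about 120 g. Stands on the bench. Origin: centre of its underside; z towards the cap.
- dish_small: Shallow round white ceramic drip dish, the smallest, fixed to the bench. Inner diameter 48 mm, outer 54 mm, rim 12 mm above the bench, inner floor 4 mm above the bench. Origin: centre of its underside on the bench, z up.
- dish_medium: Shallow round white ceramic drip dish, the middle size, fixed to the bench. Inner diameter 62 mm, outer 68 mm, rim 12 mm above the bench, inner floor 4 mm above the bench. Origin: centre of its underside on the bench, z up.
- dish_large: Shallow round white ceramic drip dish, the widest, fixed to the bench. Inner diameter 76 mm, outer 82 mm, rim 12 mm above the bench, inner floor 4 mm above the bench. Origin: centre of its underside on the bench, z up.
- chute: Grey chute, fixed. x: level, uphill; y: across; z up. Origin: on the bench below the stuck bottle's underside centre. Channel floor 30 mm above it, rising 0.21 rad to +x, 50 mm wide, 195 mm long; side walls 10 mm high, 5 thick. At the foot a steel hook, 24 mm wide, lies over the cap's front 10 mm, 4 mm above it. Grip the bottle's sides along y; 15 mm uphill it is clear; friction holds it there.
- square_tall: Square-sided white plastic bottle with a round white cap, 34 x 34 mm, 74 mm tall, loose, standing on the bench among the round ones. Not to be moved. Origin: centre of its underside, z up.
- square_squat: Square-sided white plastic bottle with a round white cap, 52 x 52 mm, 52 mm tall, loose, standing on the bench among the round ones. Not to be moved. Origin: centre of its underside, z up.
Not all that is in view belongs to the job. What is shaped like the dish_large but pink is not meant.

How it is judged:
By the outcome, as a careful person would: the job done as asked, in the order asked, and still so for the second after the job is handed in, with the robot touching nothing.
It also fails if it takes over 88 s, if anything falls off the work surface, if the arm or the gripper's body presses on something with over 40 N, if the wrist force passes 120 N, or if a joint passes its speed limit or range.

ROBOT

A 6-joint arm with a two-finger parallel gripper is mounted at the origin on the work surface. World frame = base frame: x ahead of the robot, y to its left, z up, the work surface at z = 0. Lengths are in m, angles in rad, forces in N, time in s.
With the tool pointing down it reaches from about 0.375 to 0.825 m from the base axis. Payload 5.5 kg.
Tool frame: the origin (TCP) lies midway between the tips of the shut fingers; the grasp point (between the pads) lies 19 mm behind it; z points along the fingers, y is the line along which they close (so a half turn about z gives the same grasp; the last joint's range is limited). The gripper opens to 85 mm and grips with 20 to 120 N. Pads are 22 mm wide; open, the fingers measure 114 mm over their backs; the gripper's body (76 mm by 85 mm) begins 54 mm behind the grasp point. The pads swing forward as they close: fully open they stand 13 mm farther back than shut.
Start: joints at [1.337, 0.314, -0.047, 1.21, 0, 1.571], TCP at [0.139, 0.584, 0.231] pointing down, gripper open.
Joint ranges: [-2.67, 2.67], [-0.69, 1.73], [-1.03, 1.25], [-2.08, 2.16], [-1.42, 1.45], [-3.14, 3.14]. Speed limits (rad/s): [2.39, 2.39, 3.01, 3.14, 3.14, 3.14].

INTERFACE

Orientations are given as [roll, pitch, yaw] about the fixed x, y, z axes, in that order (R = Rz(yaw) Ry(pitch) Rx(roll)).
In Python, from cell import env gives the robot as it stands. The module is installed in compiled form; this text tells all that it offers.
- The arm moves only by the tool apply_moves, never from a script. Its arguments are lists of equal length, an entry for each row: "offset": the shift along the tool's x, y, z in shares of 1000 mm (1.0 is 1000 mm), a list of three; "turn": the turn about the tool's z in shares of 360 degrees (1.0 is 360 degrees); "jaw": the finger opening in mm, from 0 to 85.4. A call has 1 to 12 rows; each row is the pose to reach, as a shift and turn from the pose commanded when the call began, along the tool's axes at that moment; what a row does not reach only later rows make up. A row lasts 1/12 s, in which the tool goes at most 41.7 mm and 7.16 degrees, less where a joint would pass 70% of its speed; a pose out of reach is approached as far as the arm can. A call with a gripper value outside its range is refused whole. The fingers move at their own pace and stop on an object; "grip_force" is the grip in N (left out, the last holds). Time passes only in rows, so rows that repeat a pose let the fingers close. It gives the time, the measured TCP pose, the force, the opening and the grip force at its end, in the units of the state.
- env.get_obs(): the state, without advancing time (a new reading comes with each control period).
- env.camera(name): name is "side" or "top"; returns the picture (384x512x3 uint8, red, green, blue); there is no depth.
- env.camera_info(name): a dict with "fx", "fy", "cx", "cy" (pixels), "rvec" (rotation vector, rad) and "tvec" (3), from world to camera coordinates, as OpenCV has them. Camera axes: x right, y down, z forward; pixel columns grow to the right and rows downward; lengths in m; the calibration is good to about 2 mm. A picture is of the moment at which its call begins. camera_info takes no time and is no camera call.
- env.hand_in(): hands the job in; it is judged then, once.
Trained networks look in the newest picture that a camera, given by its name, has taken for a name from the list of things; names that differ only in an ending like _2 or _b are one class to them, and where a whole thing is asked for, a point or a joint stands for the part that bears it (a point fixed in the world has none). Each returns a list of dicts, best first, with "confidence" (0 to 1); they miss things now and then, are a little off and sometimes report something else, mostly with a low value. They report only what shows in the picture. A call takes as long as a camera call. They do not tell look-alikes from the thing itself.
- env.recognise(query, camera): "rect" ([left, top, right, bottom] in pixels, round what is visible of it).
- env.outline_of(query, camera): "mask" (384x512 bool, what is visible of it) and "rect" ([left, top, right, bottom] in pixels, round what is visible of it).
The state is a dict: "t": time; "q": joint angles; "dq": joint speeds; "tau": joint torques, N m; "position": TCP position; "tcp_rot": TCP orientation; "wrist_force": force on the tool from outside, world axes, zero at the start; "ft_torque": the same for the moment, N m; "finger_gap": finger opening in m; "finger_force": force on a finger pad.
Only numpy, scipy, OpenCV 4.12 (cv2) and the standard library are available. Lean on these libraries where they do the work, as an engineer would, in place of code of your own. Each camera call takes 0.05 s, during which the arm holds its last target. There are 200 camera calls.

## Working session

There is one attempt and no reset: what is moved stays moved. The work goes in short steps, Python scripts to look and compute and a tool call to move; the robot and the scene stay as the last step left them, time stands still between calls to the robot, and variables do not carry over. Pictures are saved under pics/ and viewed, at most 14 in all, crops included, and the job is handed in when it is done.

Besides the shell and the picture viewer there is one more tool, called after "Emit:" as name(argument=value, ...), one argument or row to a line, values as JSON. apply_moves: Moves the arm, as the interface text tells. Its arguments: {"type":"object","properties":{"offset":{"type":"array","items":{"type":"array","items":{"type":"number"}}},"turn":{"type":"array","items":{"type":"number"}},"jaw":{"type":"array","items":{"type":"number"}},"grip_force":{"type":"number"}},"required":["offset","turn","jaw"]}

```bash
mkdir -p pics
python3 - <<'E'
from cell import env
import cv2,numpy as np
for c in ("top","side"):
    im=env.camera(c); cv2.imwrite(f"pics/{c}0.png",cv2.resize(im[:,:,::-1],(768,576)))
    i=env.camera_info(c); print(c,i)
    R=cv2.Rodrigues(np.array(i['rvec']))[0]; print((-R.T@np.array(i['tvec'])).round(3))
    for n in ["bottle_small","bottle_medium","bottle_large","dish_small","dish_medium","dish_large","chute","square_tall","square_squat"]:
        print(n,[(np.round(r['rect']).astype(int).tolist(),round(r['confidence'],2)) for r in env.recognise(n,c)])
o=env.get_obs();print(o)
E
```

```text
top {'fx': 456.60435554915637, 'fy': 456.60435554915637, 'cx': 255.02650721562205, 'cy': 192.25509283178684, 'rvec': array([ 2.14056105, -2.12266724,  0.1522659 ]), 'tvec': array([-0.1037114,  0.6220017,  1.2378115])}
[ 0.42  -0.12   1.319]
bottle_small [([283, 237, 293, 248], 0.35)]
bottle_medium [([96, 219, 112, 236], 0.81)]
bottle_large [([182, 234, 201, 257], 0.61)]
dish_small [([211, 185, 229, 204], 0.5)]
dish_medium [([260, 182, 283, 200], 0.73)]
dish_large [([397, 204, 427, 234], 0.94), ([310, 171, 337, 198], 0.87), ([344, 211, 376, 240], 0.84), ([313, 128, 342, 156], 0.79)]
chute [([95, 157, 136, 244], 0.96), ([179, 233, 200, 260], 0.65)]
square_tall [([283, 235, 296, 250], 0.63)]
square_squat [([225, 254, 246, 275], 0.71)]
side {'fx': 362.22454097953585, 'fy': 362.22454097953585, 'cx': 258.9596887206495, 'cy': 189.5888808274709, 'rvec': array([ 0.89350872, -2.23266988,  1.35887807]), 'tvec': array([0.36160473, 0.30426547, 0.49601087])}
[0.06  0.468 0.496]
bottle_small [([355, 180, 367, 208], 0.81)]
bottle_medium [([100, 289, 126, 332], 0.6)]
bottle_large [([230, 247, 255, 29
[... 404 characters left out ...]
uat [([282, 234, 315, 270], 0.8)]
{'t': 1.0, 'q': array([ 1.33700000e+00,  3.13494075e-01, -4.70943996e-02,  1.21021652e+00,
       -7.01512893e-06,  1.57080797e+00]), 'dq': array([ 0.00115342,  0.00099175,  0.00061886, -0.00052312,  0.00032822,
       -0.00228921]), 'tau': array([ 6.31425082e-04, -5.39467978e+01,  3.40057039e+01,  1.56130191e-03,
        2.08546048e-04,  1.80856055e-06]), 'position': array([0.1390036 , 0.58366742, 0.23130551]), 'tcp_rot': array([-3.14158398e+00,  7.01522983e-06,  2.90778469e+00]), 'wrist_force': array([ 0.08849457, -0.54388423, -0.26404084]), 'ft_torque': array([-0.00529896, -0.04123812, -0.00791898]), 'finger_force': 0.0, 'finger_gap': 0.08540222118757636}
```

View pics/top0.png

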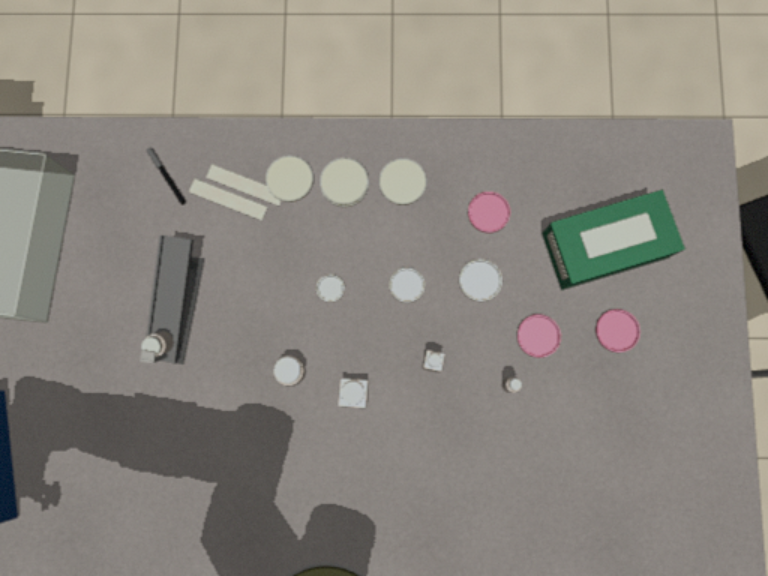

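View pics/side0.png

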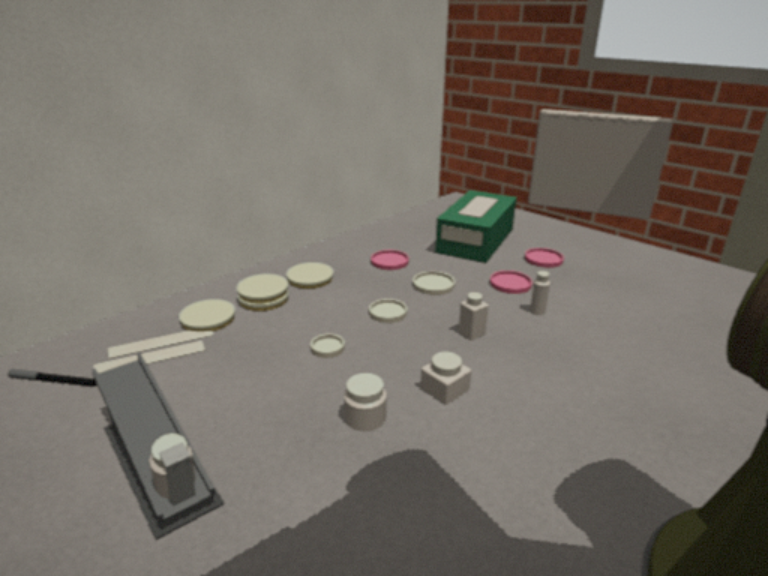

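```bash
cat > h.py <<'E'
from cell import env
import cv2,numpy as np
from scipy.optimize import least_squares
def proj(P,c):
    i=env.camera_info(c)
    K=np.array([[i['fx'],0,i['cx']],[0,i['fy'],i['cy']],[0,0,1.]])
    return cv2.projectPoints(np.asarray(P,float).reshape(-1,3),np.array(i['rvec']),np.array(i['tvec']),K,None)[0].reshape(-1,2)
def ray(px,c,z):
    i=env.camera_info(c);R=cv2.Rodrigues(np.array(i['rvec']))[0]
    d=R.T@np.array([(px[0]-i['cx'])/i['fx'],(px[1]-i['cy'])/i['fy'],1]);o=-R.T@np.array(i['tvec'])
    return (o+d*(z-o[2])/d[2])
a=np.linspace(0,2*np.pi,48,endpoint=False)
def ring(d,z): return np.c_[d/2*np.cos(a),d/2*np.sin(a),0*a+z]
S={'bottle_small':(28,78,20),'bottle_medium':(42,62,34),'bottle_large':(56,56,48),'dish_small':(54,),'dish_medium':(68,),'dish_large':(82,)}
def sil(n,x,y,c,z0=0):
    s=np.array(S[n])/1e3 if n in S else None
    if n.startswith('square'):
        w,h,cd={'square_tall':(.034,.074,.024),'square_squat':(.052,.052,.04)}[n]
        L=[ring(w*1.2,0),ring(w*1.2,h-.014),ring(cd,h)]
        sets=[np.vstack(L[:2]),ring(cd,h)]
    elif len(s)==1: sets=[np.vstack([ring(s[0],0),ring(s[0],.012)])]
    else: sets=[np.vstack([ring(s[0],0),ring(s[0],s[1]-.014)]),np.vstack([ring(s[2],s[1]-.014),ring(s[2],s[1])])]
    m=np.zeros((384*4,512*4),np.uint8)
    for P in sets:
        q=proj(P+[x,y,z0],c); cv2.fillConvexPoly(m,cv2.convexHull(np.round(q*4+1.5).astype(np.int32)),1)
    v,u=np.nonzero(m); return np.array([u.mean(),v.mean()])/4-.375, len(u)/16
def cen(m):
    v,u=np.nonzero(m); return np.array([u.mean(),v.mean()]),len(u)
def fit(n,obs,x0,z0=0):
    f=lambda p:np.concatenate([(sil(n,p[0],p[1],c,z0)[0]-o)*w for c,o,w in obs])
    r=least_squares(f,x0,diff_step=.01); return r.x,r.fun
E
python3 - <<'E'
from h import *
W={'top':2.8,'side':1.7}
z={'bottle_small':.04,'bottle_large':.03,'square_tall':.04,'square_squat':.03,'dish_small':.006,'dish_medium':.006,'dish_large':.006}
out={c:{} for c in W}
for c in W:
    env.camera(c)
    for n in list(z)+['bottle_medium','chute']:
        out[c][n]=[d for d in env.outline_of(n,c)]
import pickle;pickle.dump(out,open('out.pkl','wb'))
for c in W:
    for n,l in out[c].items():
        for d in l:
            ce,A=cen(d['mask']); zz=z.get(n,.06)
            p=ray(ce,c,zz)
            print(c,n,round(d['confidence'],2),ce.round(1),A,p[:2].round(3), sil(n,p[0],p[1],c)[1] if n in z else '')
E
```

```text
top bottle_small 0.64 [340.8 256.4] 84 [ 0.446 -0.337] 125.375
top bottle_small 0.29 [271.3 190. ] 458 [ 0.631 -0.144] 116.3125
top bottle_large 0.88 [193.  246.9] 335 [0.469 0.075] 363.75
top square_tall 0.49 [289.3 240.4] 165 [ 0.489 -0.195] 197.8125
top square_squat 0.88 [235.3 261.7] 327 [ 0.429 -0.045] 416.3125
top square_squat 0.64 [320.4 186.7] 635 [ 0.643 -0.285] 431.9375
top dish_small 0.64 [235.8 262. ] 404 [ 0.428 -0.045] 298.375
top dish_small 0.63 [220.5 192. ] 288 [0.63  0.003] 286.75
top dish_medium 0.83 [271.3 190. ] 432 [ 0.637 -0.145] 445.6875
top dish_medium 0.33 [116.1 197.6] 2198 [0.611 0.308] 461.4375
top dish_large 0.89 [320.3 186.7] 619 [ 0.647 -0.288] 649.875
top dish_large 0.73 [326.2 141.2] 595 [ 0.784 -0.307] 630.0625
top dish_large 0.66 [358.8 224.2] 643 [ 0.539 -0.396] 679.0625
top dish_large 0.6 [411.9 220.1] 670 [ 0.552 -0.549] 692.9375
top bottle_medium 0.74 [105.2 228.6] 262 [0.516 0.316] 
top chute 0.77 [115.9 197.6] 2213 [0.603 0.291] 
side bottle_small 0.65 [359.1 195.1] 296 [ 0.446 -0.333] 315.5625
side bottle_small 0.51 [296.6 251.3] 881 [ 0.415 -0.025] 484.9375
side bottle_large 0.59 [242.6 268. ] 945 [0.466 0.081] 1002.75
side square_tall 0.82 [314.5 210.9] 490 [ 0.483 -0.183] 504.0625
side square_tall 0.46 [288.2 188. ] 334 [ 0.608 -0.234] 399.875
side square_squat 0.6 [296.2 251.7] 847 [ 0.422 -0.034] 907.625
side dish_small 0.76 [217.2 230.4] 268 [0.63  0.006] 325.6875
side dish_medium 0.79 [257.5 206.2] 362 [ 0.64  -0.145] 357.8125
side dish_large 0.8 [339.9 187.6] 379 [ 0.54  -0.395] 383.375
side dish_large 0.77 [258.6 172.7] 297 [ 0.785 -0.303] 308.8125
side dish_large 0.74 [361.6 171.3] 281 [ 0.552 -0.545] 303.75
side dish_large 0.71 [288.5 188.3] 346 [ 0.647 -0.285] 385.4375
side bottle_medium 0.73 [107.1 307.5] 399 [0.527 0.323] 
side chute 0.89 [101.4 298.9] 4633 [0.551 0.321]
```

Run:
```python
from h import *
import pickle;o=pickle.load(open('out.pkl','rb'))
ids={'bottle_small':(0,0),'bottle_large':(0,0),'square_tall':(0,0),'square_squat':(0,0),'dish_small':(1,0),'dish_medium':(0,0),'dish_large':(0,3)}
x0={'bottle_small':(.446,-.335),'bottle_large':(.467,.078),'square_tall':(.485,-.19),'square_squat':(.425,-.04),'dish_small':(.63,.004),'dish_medium':(.638,-.145),'dish_large':(.647,-.286)}
for n,(i,j) in ids.items():
    r=fit(n,[('top',cen(o['top'][n][i]['mask'])[0],2.8),('side',cen(o['side'][n][j]['mask'])[0],1.7)],x0[n])
    print(n,r[0].round(4),r[1].round(1))
t=env.camera('top');s=env.camera('side')
A=cv2.resize(t[145:255,80:150],None,fx=5.4,fy=5.4,interpolation=cv2.INTER_CUBIC)
B=cv2.resize(s[230:365,50:155],None,fx=4.4,fy=4.4,interpolation=cv2.INTER_CUBIC)[:594]
A=A[:594];B=B[:A.shape[0]]
im=np.hstack([A[:min(len(A),len(B))],B[:min(len(A),len(B)),:800-A.shape[1]]]);print(im.shape,A.shape)
cv2.imwrite('pics/chute.png',im[:,:,::-1])
m=o['top']['chute'][0]['mask'].astype(np.uint8)
print(cv2.minAreaRect(np.argwhere(m)[:,::-1].astype(np.int32)))
```

```text
bottle_small [ 0.4468 -0.3379] [-0.1 -0.4  0.8  0.6]
bottle_large [0.4696 0.0759] [-0.4 -0.3  0.7 -0. ]
square_tall [ 0.4897 -0.1948] [-0.3 -0.4  0.8 -0.4]
square_squat [ 0.4295 -0.0447] [-0.1 -0.4  0.5  0.3]
dish_small [0.63  0.004] [-1.1 -0.5  1.  -0.3]
dish_medium [ 0.638 -0.145] [-0.1 -1.2  0.7  0.8]
dish_large [ 0.6476 -0.2872] [-0.2 -0.2  0.4 -0.1]
(594, 800, 3) (594, 378, 3)
((115.86920166015625, 200.70538330078125), (32.18988037109375, 85.29576110839844), 8.53076457977295)
```

View pics/chute.png

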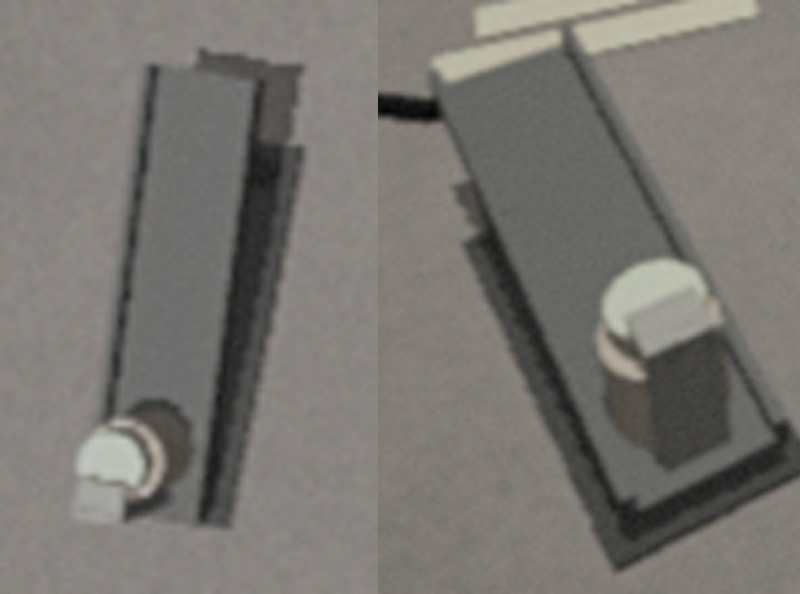

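Run:
```python
from h import *
c,s=np.cos(.21),np.sin(.21)
def P(p,S,y,n):
    X=S*c-n*s; Z=.03+S*s+n*c; cy,sy=np.cos(p[2]),np.sin(p[2])
    return [p[0]+cy*X-sy*y,p[1]+sy*X+cy*y,Z]
ob=[('top',1,.03,.01,107.4,157.2),('top',1,-.03,.01,128.5,159.8),('top',0,-.03,.01,117,241.7),
('side',1,.03,.01,62.3,244.1),('side',1,-.03,.01,93.2,235.7),('side',0,.03,.01,105.5,346.4),('side',0,-.03,.01,143.2,328.2),
('top',2,0,.062,100.4,230.7),('side',2,0,.062,113.4,298.2)]
def f(p):
    r=[]
    for cam,k,y,n,u,v in ob:
        S=0 if k==2 else p[3]+.195*k
        r+=list((proj([P(p,S,y,n)],cam)[0]-[u,v])*(2.8 if cam=='top' else 1.6))
    return np.array(r)
r=least_squares(f,[.52,.3,-.1,-.03]);print(r.x.round(4));print(r.fun.reshape(-1,2).round(1))
print('cap top',np.round(P(r.x,0,0,.062),4),'body mid',np.round(P(r.x,0,0,.031),4))
```

```text
[ 0.5212  0.3157 -0.1574 -0.0165]
[[ -3.6  18.1]
 [ -4.2  20.4]
 [  0.2 -17.2]
 [  4.1  13.1]
 [  7.8   8.4]
 [ -8.7 -20.1]
 [ -8.7 -19.8]
 [ -0.1  -0.5]
 [ -1.8  -1.6]]
cap top [0.5085 0.3177 0.0906] body mid [0.5148 0.3167 0.0603]
```

Run:
```python
from h import *
c,s=np.cos(.21),np.sin(.21)
def P(p,S,y,n):
    X=S*c-n*s; Z=.03+S*s+n*c; cy,sy=np.cos(p[2]),np.sin(p[2])
    return [p[0]+cy*X-sy*y,p[1]+sy*X+cy*y,Z]
ob=[('top',1,.03,.01,107.4,157.2),('top',1,-.03,.01,128.5,159.8),('top',0,-.03,.01,117,241.7),
('side',1,.03,.01,62.3,244.1),('side',1,-.03,.01,93.2,235.7),('side',0,.03,.01,105.5,346.4),('side',0,-.03,.01,143.2,328.2),
('top',2,0,.062,100.4,230.7),('side',2,0,.062,113.4,298.2)]
def f(p):
    r=[]
    for cam,k,y,n,u,v in ob:
        S=0 if k==2 else p[3]+p[4]*k
        r+=list((proj([P(p,S,y,n)],cam)[0]-[u,v])*(2.8 if cam=='top' else 1.6))
    return np.array(r)
r=least_squares(f,[.52,.3,-.1,-.03,.2]);print(r.x.round(4));print(r.fun.reshape(-1,2).round(1))
p=r.x
for S in (0,.02): print('cap top',np.round(P(p,S,0,.062),4),'body mid',np.round(P(p,S,0,.031),4))
o=env.get_obs();print(o['position'],o['t'])
def tool(dst,yaw):
    pass
```

```text
[ 0.5205  0.3154 -0.1559 -0.0379  0.237 ]
[[-0.8 -1.6]
 [-1.2  0.6]
 [-2.6  4.3]
 [-0.5  2.1]
 [ 2.5 -1.8]
 [-0.4 -2.2]
 [ 0.4 -3.6]
 [ 0.2  0.2]
 [-1.2 -1.4]]
cap top [0.5078 0.3174 0.0906] body mid [0.5141 0.3164 0.0603]
cap top [0.5271 0.3144 0.0948] body mid [0.5335 0.3134 0.0645]
[0.13899441 0.58367133 0.23128864] 2.1
```

Careful with the scale: shifts go in shares of 1000 mm and turns go in shares of 360 degrees. That gives: -400 mm / 1000 = -0.4, -248 mm / 1000 = -0.248, 83.3 degrees / 360 = 0.2314.

Emit:
apply_moves(
  offset=[
    [-0.4, -0.248, 0],
    [-0.4, -0.248, 0],
    [-0.4, -0.248, 0],
    [-0.4, -0.248, 0],
    [-0.4, -0.248, 0],
    [-0.4, -0.248, 0],
    [-0.4, -0.248, 0],
    [-0.4, -0.248, 0],
    [-0.4, -0.248, 0],
    [-0.4, -0.248, 0],
    [-0.4, -0.248, 0],
    [-0.4, -0.248, 0],
  ],
  turn=[0.2314, 0.2314, 0.2314, 0.2314, 0.2314, 0.2314, 0.2314, 0.2314, 0.2314, 0.2314, 0.2314, 0.2314],
  jaw=[60, 60, 60, 60, 60, 60, 60, 60, 60, 60, 60, 60],
  grip_force=30,
)

```text
t: 3.1
position: [0.4741, 0.2459, 0.2314]
tcp_rot: [3.139, 0.001, 1.444]
wrist_force: [-0.3, 0.4, 0.5]
finger_gap: 0.0599
finger_force: 0.0
```

In the tool's units: -587 mm / 1000 = -0.587, 60 mm / 1000 = 0.06, 83.3 degrees / 360 = 0.2314.

Emit:
apply_moves(
  offset=[
    [-0.587, 0.046, 0.06],
    [-0.587, 0.046, 0.06],
    [-0.587, 0.046, 0.06],
    [-0.587, 0.046, 0.06],
    [-0.587, 0.046, 0.06],
    [-0.587, 0.046, 0.06],
    [-0.587, 0.046, 0.06],
    [-0.587, 0.046, 0.06],
    [-0.587, 0.046, 0.06],
    [-0.587, 0.046, 0.06],
    [-0.587, 0.046, 0.06],
    [-0.587, 0.046, 0.06],
  ],
  turn=[0.2314, 0.2314, 0.2314, 0.2314, 0.2314, 0.2314, 0.2314, 0.2314, 0.2314, 0.2314, 0.2314, 0.2314],
  jaw=[60, 60, 60, 60, 60, 60, 60, 60, 60, 60, 60, 60],
)

```text
t: 4.1
position: [0.451, -0.2495, 0.1807]
tcp_rot: [3.141, -0.001, -0.006]
wrist_force: [1.8, 0.4, -0.3]
finger_gap: 0.06
finger_force: 0.0
```

Run:
```python
from cell import env
o=env.get_obs();print(o['position'],o['tcp_rot'],o['q'])
```

```text
[ 0.45101117 -0.24945277  0.18069189] [ 3.14135435e+00 -7.22464843e-04 -6.03304784e-03] [-5.05305330e-01  1.82015405e-01 -3.35065458e-01  1.05296709e+00
  1.36689510e-04  2.64232051e+00]
```

In the tool's units: 88 mm / 1000 = 0.088, 42 mm / 1000 = 0.042.

Emit:
apply_moves(
  offset=[
    [-0.003, 0.042, 0.01],
    [-0.003, 0.088, 0.02],
    [-0.003, 0.088, 0.03],
    [-0.003, 0.088, 0.03],
  ],
  turn=[0, 0, 0, 0],
  jaw=[60, 60, 60, 60],
)

```text
t: 4.43
position: [0.4471, -0.3372, 0.1483]
tcp_rot: [-3.14, 0.002, -0.004]
wrist_force: [0.2, 0.9, -0.6]
finger_gap: 0.0599
finger_force: 0.0
```

Run:
```python
from h import *
o=env.get_obs();print(o['position'],o['tcp_rot'])
im=env.camera('side'); cv2.imwrite('pics/s1.png',cv2.resize(im[100:260,270:430],(640,640)[:2],interpolation=cv2.INTER_CUBIC)[:600,:,::-1])
print(proj([[.4468,-.3379,.078],o['position']],'side'))
```

```text
[ 0.44706396 -0.3371801   0.14830198] [-3.14026263e+00  2.23374426e-03 -3.91807965e-03]
[[361.69974732 181.65635691]
 [365.31423712 156.80034588]]
```

View pics/s1.png

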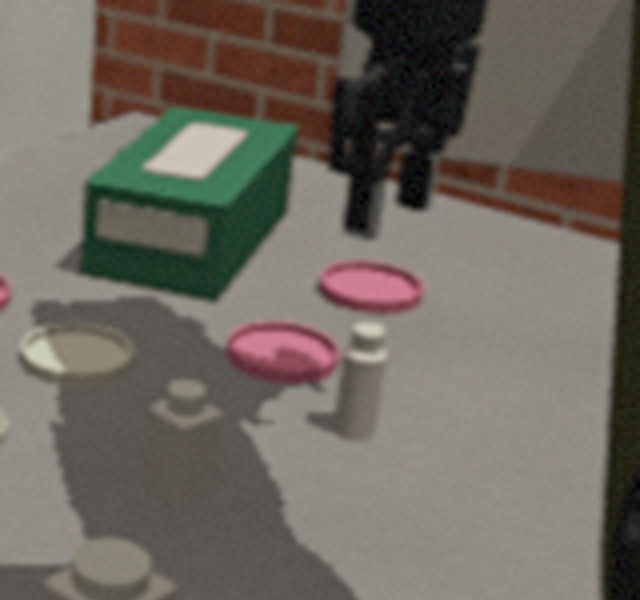

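Picture: open fingertips at full-frame px (361,156) and (374,149), the small bottle's cap at (362,182), which matches its computed projection (361.7,181.7). I'll descend and grip.

In the tool's units: 121 mm / 1000 = 0.121, 110 mm / 1000 = 0.11.

Emit:
apply_moves(
  offset=[
    [0, 0, 0.03],
    [0, 0, 0.06],
    [0, 0, 0.09],
    [0, 0, 0.11],
    [0, 0, 0.121],
    [0, 0, 0.121],
    [0, 0, 0.121],
    [0, 0, 0.121],
    [0, 0, 0.121],
    [0, 0, 0.121],
    [0, 0, 0.121],
    [0, 0, 0.121],
  ],
  turn=[0, 0, 0, 0, 0, 0, 0, 0, 0, 0, 0, 0],
  jaw=[60, 60, 60, 60, 60, 60, 20, 20, 20, 20, 20, 20],
  grip_force=30,
)

```text
t: 5.48
position: [0.4499, -0.3361, 0.0315]
tcp_rot: [3.14, -0.003, 0.0]
wrist_force: [0.1, 0.9, 7.4]
finger_gap: 0.0275
finger_force: 29.5
```

In the tool's units: -240 mm / 1000 = -0.24, -120 mm / 1000 = -0.12, -55 degrees / 360 = -0.1528.

Emit:
apply_moves(
  offset=[
    [0, 0, -0.015],
    [0, 0, -0.045],
    [0, 0, -0.08],
    [0, 0, -0.11],
    [0.012, -0.025, -0.12],
    [0.03, -0.06, -0.12],
    [0.047, -0.09, -0.12],
    [0.063, -0.12, -0.12],
    [0.079, -0.15, -0.12],
    [0.095, -0.18, -0.12],
    [0.111, -0.21, -0.12],
    [0.127, -0.24, -0.12],
  ],
  turn=[0, 0, 0, 0, -0.0167, -0.0361, -0.0556, -0.075, -0.0944, -0.1139, -0.1333, -0.1528],
  jaw=[20, 20, 20, 20, 20, 20, 20, 20, 20, 20, 20, 20],
)

```text
t: 6.48
position: [0.5762, -0.0938, 0.1504]
tcp_rot: [3.141, -0.0, 0.966]
wrist_force: [1.1, 0.1, -0.4]
finger_gap: 0.0268
finger_force: 29.8
```

In the tool's units: 111 mm / 1000 = 0.111, 103 mm / 1000 = 0.103, -35 degrees / 360 = -0.0972.

Emit:
apply_moves(
  offset=[
    [0.03, -0.003, 0],
    [0.06, -0.007, 0],
    [0.085, -0.009, 0],
    [0.103, -0.011, 0],
    [0.111, -0.012, 0],
    [0.111, -0.012, 0.04],
    [0.111, -0.012, 0.075],
    [0.111, -0.012, 0.09],
    [0.111, -0.012, 0.09],
  ],
  turn=[-0.0194, -0.0389, -0.0583, -0.0778, -0.0972, -0.0972, -0.0972, -0.0972, -0.0972],
  jaw=[20, 20, 20, 20, 20, 20, 20, 20, 20],
)

```text
t: 7.23
position: [0.6257, 0.0026, 0.0556]
tcp_rot: [-3.134, 0.0, 1.571]
wrist_force: [-1.0, 0.3, 0.1]
finger_gap: 0.0273
finger_force: 29.8
```

Run:
```python
from h import *
o=env.get_obs();print(o['position'],o['tcp_rot'])
im=env.camera('side'); cv2.imwrite('pics/s2.png',cv2.resize(im[150:260,160:280],None,fx=5,fy=5,interpolation=cv2.INTER_CUBIC)[:,:,::-1])
im=env.camera('top'); cv2.imwrite('pics/t2.png',cv2.resize(im[140:250,160:280],None,fx=5,fy=5,interpolation=cv2.INTER_CUBIC)[:,:,::-1])
```

```text
[0.62572566 0.00260742 0.05555533] [-3.13434971e+00  5.13838198e-05  1.57102753e+00]
```

View pics/s2.png

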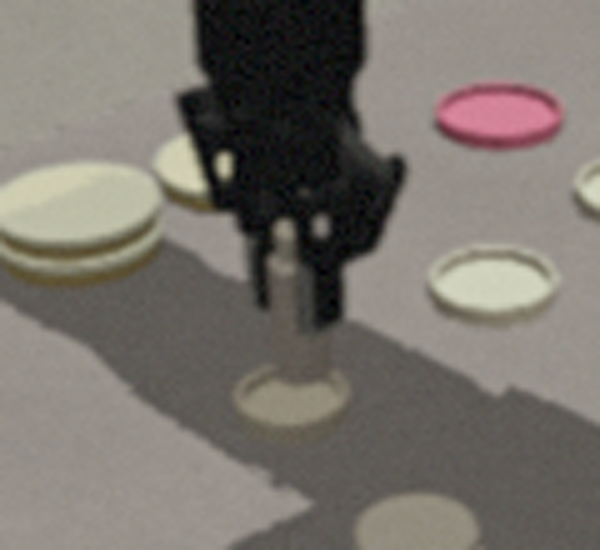

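Picture: small bottle's foot at crop (302,380) ≈ full-frame (220,226), about 20 mm above dish_small, whose centre is at crop (292,397). I'll lower it with a 4 mm correction.

In the tool's units: 19 mm / 1000 = 0.019, 17 mm / 1000 = 0.017.

Emit:
apply_moves(
  offset=[
    [0.001, 0.004, 0.005],
    [0.001, 0.004, 0.01],
    [0.001, 0.004, 0.015],
    [0.001, 0.004, 0.017],
    [0.001, 0.004, 0.019],
    [0.001, 0.004, 0.019],
    [0.001, 0.004, 0.019],
  ],
  turn=[0, 0, 0, 0, 0, 0, 0],
  jaw=[20, 20, 20, 20, 20, 20, 20],
)

```text
t: 7.92
position: [0.6332, 0.0035, 0.0406]
tcp_rot: [-3.141, 0.0, 1.571]
wrist_force: [0.3, -1.2, -1.1]
finger_gap: 0.0268
finger_force: 29.8
```

In the tool's units: 5 mm / 1000 = 0.005, 4 mm / 1000 = 0.004.

Emit:
apply_moves(
  offset=[
    [0, -0.002, 0.002],
    [0, -0.002, 0.004],
    [0, -0.002, 0.005],
    [0, -0.002, 0.005],
  ],
  turn=[0, 0, 0, 0],
  jaw=[20, 20, 20, 20],
)

```text
t: 8.25
position: [0.6311, 0.0035, 0.0357]
tcp_rot: [-3.141, -0.0, 1.571]
wrist_force: [-0.3, -0.8, 0.5]
finger_gap: 0.0274
finger_force: 29.7
```

In the tool's units: 2 mm / 1000 = 0.002, 1 mm / 1000 = 0.001.

Emit:
apply_moves(
  offset=[
    [0, 0, 0.001],
    [0, 0, 0.002],
    [0, 0, 0.002],
  ],
  turn=[0, 0, 0],
  jaw=[20, 20, 20],
)

```text
t: 8.5
position: [0.6318, 0.0035, 0.0351]
tcp_rot: [3.14, 0.0, 1.571]
wrist_force: [-2.9, 0.4, 10.0]
finger_gap: 0.027
finger_force: 29.0
```

In the tool's units: -120 mm / 1000 = -0.12, -110 mm / 1000 = -0.11.

Emit:
apply_moves(
  offset=[
    [0, 0, 0],
    [0, 0, 0],
    [0, 0, 0],
    [0, 0, 0],
    [0, 0, -0.01],
    [0, 0, -0.04],
    [0, 0, -0.075],
    [0, 0, -0.11],
    [0, 0, -0.12],
  ],
  turn=[0, 0, 0, 0, 0, 0, 0, 0, 0],
  jaw=[35, 45, 55, 60, 60, 60, 60, 60, 60],
)

```text
t: 9.25
position: [0.6343, 0.0035, 0.1602]
tcp_rot: [3.134, -0.0, 1.571]
wrist_force: [0.5, 0.2, 0.1]
finger_gap: 0.0597
finger_force: 0.0
```

Run:
```python
from h import *
o=env.get_obs();print(o['position'],o['tcp_rot'])
env.camera('side')
for d in env.outline_of('bottle_small','side')[:2]:
    c,A=cen(d['mask']);print(d['confidence'],c,A,d['rect'],fit('bottle_small',[('side',c,1.7)],[.63,.004],.004))
```

```text
[0.63427229 0.00354962 0.16019145] [ 3.13361015e+00 -5.92135965e-05  1.57090152e+00]
0.68 [217.25501433 216.42120344] 349 [210.7, 200.3, 223.8, 235.1] (array([0.63343506, 0.00124603]), array([-0.29949347,  0.39649141]))
```

In the tool's units: 313 mm / 1000 = 0.313, -119 mm / 1000 = -0.119, -81.1 degrees / 360 = -0.2253.

Emit:
apply_moves(
  offset=[
    [0.025, -0.01, -0.02],
    [0.055, -0.021, -0.02],
    [0.085, -0.032, -0.02],
    [0.115, -0.044, -0.02],
    [0.145, -0.055, -0.02],
    [0.175, -0.067, -0.02],
    [0.205, -0.078, -0.02],
    [0.235, -0.089, -0.02],
    [0.265, -0.101, -0.02],
    [0.29, -0.11, -0.02],
    [0.307, -0.117, -0.02],
    [0.313, -0.119, -0.02],
  ],
  turn=[-0.0194, -0.0389, -0.0583, -0.0778, -0.0972, -0.1167, -0.1361, -0.1556, -0.175, -0.1944, -0.2139, -0.2253],
  jaw=[85, 85, 85, 85, 85, 85, 85, 85, 85, 85, 85, 85],
)

```text
t: 10.35
position: [0.51, 0.3187, 0.1718]
tcp_rot: [-3.141, -0.003, 2.995]
wrist_force: [0.1, -0.5, -0.5]
finger_gap: 0.0849
finger_force: 0.0
```

In the tool's units: 20 mm / 1000 = 0.02, 10 mm / 1000 = 0.01.

Emit:
apply_moves(
  offset=[
    [0, 0, 0.01],
    [0, 0, 0.02],
    [0, 0, 0.02],
  ],
  turn=[0, 0, 0],
  jaw=[85, 85, 85],
)

```text
t: 10.6
position: [0.5105, 0.3147, 0.1498]
tcp_rot: [-3.138, -0.004, 2.984]
wrist_force: [-0.2, 0.4, -1.0]
finger_gap: 0.0852
finger_force: 0.0
```

Run:
```python
from h import *
o=env.get_obs();print(o['position'],o['tcp_rot'],o['q'])
im=env.camera('side'); cv2.imwrite('pics/s3.png',cv2.resize(im[210:360,40:190],None,fx=4,fy=4,interpolation=cv2.INTER_CUBIC)[:,:,::-1])
```

```text
[0.51048247 0.31473079 0.14980101] [-3.13779455 -0.00396789  2.98387788] [ 5.52650731e-01  3.60230566e-01 -1.71247407e-01  1.04480328e+00
 -2.91951839e-04  7.10358769e-01]
```

View pics/s3.png

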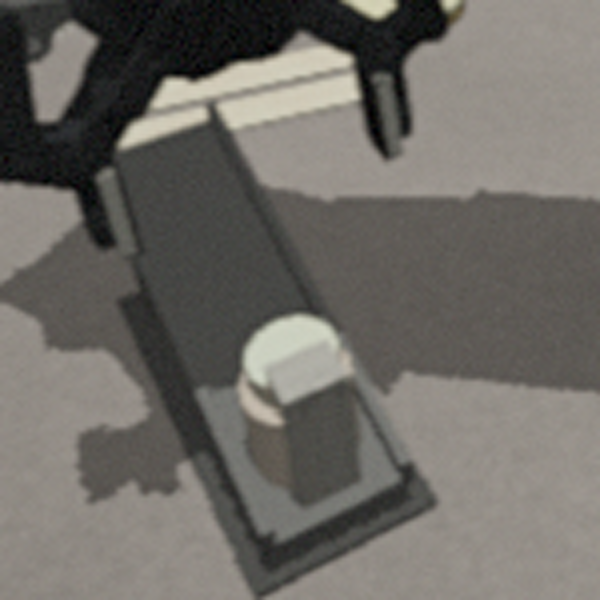

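Picture: open fingertips at crop (108,245) and (393,155) straddle the chute, with the stuck bottle's cap at (293,355) midway between them and the hook at (305,370). I'll descend.

In the tool's units: 97 mm / 1000 = 0.097, 95 mm / 1000 = 0.095.

Emit:
apply_moves(
  offset=[
    [-0.002, 0.001, 0.03],
    [-0.002, 0.001, 0.055],
    [-0.002, 0.001, 0.075],
    [-0.002, 0.001, 0.088],
    [-0.002, 0.001, 0.095],
    [-0.002, 0.001, 0.097],
    [-0.002, 0.001, 0.097],
    [-0.002, 0.001, 0.097],
  ],
  turn=[0, 0, 0, 0, 0, 0, 0, 0],
  jaw=[85, 85, 85, 85, 85, 85, 85, 85],
)

```text
t: 11.32
position: [0.5151, 0.3173, 0.0575]
tcp_rot: [3.141, 0.001, 2.986]
wrist_force: [-0.3, 0.5, 0.6]
finger_gap: 0.0851
finger_force: 0.0
```

Run:
```python
from h import *
o=env.get_obs();print(o['position'],o['tcp_rot'],o['wrist_force'])
im=env.camera('side'); cv2.imwrite('pics/s4.png',cv2.resize(im[210:360,40:190],None,fx=4,fy=4,interpolation=cv2.INTER_CUBIC)[:,:,::-1])
```

```text
[0.51512251 0.31726845 0.0574997 ] [3.14072024e+00 9.53601947e-04 2.98550566e+00] [-0.28995968  0.46972     0.58230204]
```

View pics/s4.png

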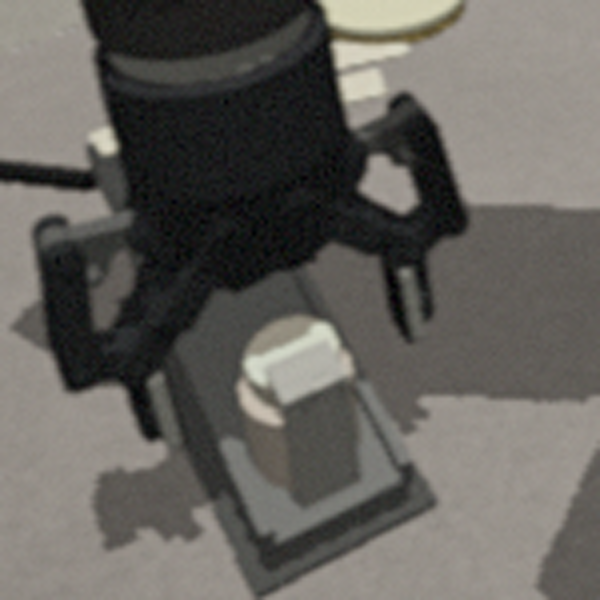

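Picture: fingertips at crop (150,435) and (412,335), with the bottle between them at (295,390). The palm is clear of the hook.

In the tool's units: 6 mm / 1000 = 0.006, 3 mm / 1000 = 0.003.

Emit:
apply_moves(
  offset=[
    [0, 0, 0.003],
    [0, 0, 0.006],
    [0, 0, 0.006],
    [0, 0, 0.006],
    [0, 0, 0.006],
    [0, 0, 0.006],
    [0, 0, 0.006],
    [0, 0, 0.006],
  ],
  turn=[0, 0, 0, 0, 0, 0, 0, 0],
  jaw=[60, 50, 45, 40, 35, 35, 35, 35],
  grip_force=40,
)

```text
t: 12.03
position: [0.5143, 0.3172, 0.0508]
tcp_rot: [3.142, -0.0, 2.986]
wrist_force: [-2.2, -1.0, 4.1]
finger_gap: 0.0412
finger_force: 40.7
```

In the tool's units: -23 mm / 1000 = -0.023, -2.2 mm / 1000 = -0.0022.

Emit:
apply_moves(
  offset=[
    [-0.003, 0, -0.0008],
    [-0.006, 0, -0.0015],
    [-0.009, 0, -0.0022],
    [-0.012, 0, -0.0029],
    [-0.015, 0, -0.0035],
    [-0.018, 0, -0.0042],
    [-0.021, 0, -0.0048],
    [-0.023, 0, -0.0052],
    [-0.023, 0, -0.0052],
  ],
  turn=[0, 0, 0, 0, 0, 0, 0, 0, 0],
  jaw=[35, 35, 35, 35, 35, 35, 35, 35, 35],
)

```text
t: 12.78
position: [0.5377, 0.3136, 0.0559]
tcp_rot: [3.141, 0.0, 2.986]
wrist_force: [-3.0, 0.3, 2.7]
finger_gap: 0.0409
finger_force: 41.2
```

Run:
```python
from h import *
o=env.get_obs();print(o['position'],o['tcp_rot'],o['wrist_force'])
im=env.camera('side'); cv2.imwrite('pics/s5.png',cv2.resize(im[210:360,40:190],None,fx=4,fy=4,interpolation=cv2.INTER_CUBIC)[:,:,::-1])
```

```text
[0.53767575 0.31362277 0.05591376] [3.14141510e+00 3.87597400e-04 2.98606349e+00] [-3.04095419  0.27796858  2.68205235]
```

View pics/s5.png

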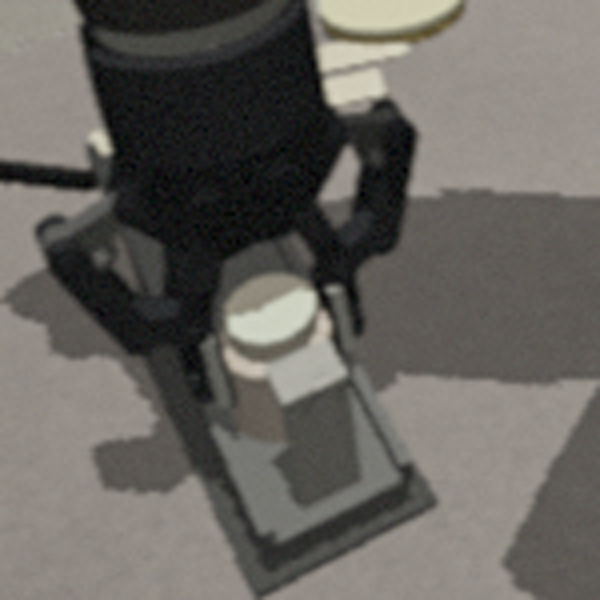

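Picture: the cap at crop (270,315) is now well uphill of the hook tip at (305,370), so it is clear. I'll lift and carry.

In the tool's units: -120 mm / 1000 = -0.12, -110 mm / 1000 = -0.11.

Emit:
apply_moves(
  offset=[
    [0, 0, -0.005],
    [0, 0, -0.012],
    [0, 0, -0.022],
    [0, 0, -0.037],
    [0, 0, -0.055],
    [0, 0, -0.075],
    [0, 0, -0.095],
    [0, 0, -0.11],
    [0, 0, -0.12],
    [0, 0, -0.12],
  ],
  turn=[0, 0, 0, 0, 0, 0, 0, 0, 0, 0],
  jaw=[35, 35, 35, 35, 35, 35, 35, 35, 35, 35],
)

```text
t: 13.67
position: [0.5389, 0.3145, 0.1792]
tcp_rot: [3.138, 0.004, 2.986]
wrist_force: [0.9, -0.2, -0.0]
finger_gap: 0.0409
finger_force: 40.9
```

Emit:
apply_moves(
  offset=[
    [-0.007, -0.019, 0],
    [-0.02, -0.053, 0],
    [-0.034, -0.09, 0],
    [-0.048, -0.127, 0],
    [-0.062, -0.164, 0],
    [-0.076, -0.201, 0],
    [-0.09, -0.238, 0],
    [-0.104, -0.275, 0],
    [-0.118, -0.312, 0],
    [-0.132, -0.349, 0],
    [-0.145, -0.385, 0],
    [-0.156, -0.415, 0],
  ],
  turn=[0, 0, 0, 0, 0, 0, 0, 0, 0, 0, 0, 0],
  jaw=[35, 35, 35, 35, 35, 35, 35, 35, 35, 35, 35, 35],
)

```text
t: 14.67
position: [0.6267, -0.1233, 0.1748]
tcp_rot: [-3.141, -0.001, 2.985]
wrist_force: [0.3, 0.2, -1.2]
finger_gap: 0.0404
finger_force: 40.9
```

In the tool's units: 100 mm / 1000 = 0.1, 90 mm / 1000 = 0.09.

Emit:
apply_moves(
  offset=[
    [-0.006, -0.016, 0],
    [-0.009, -0.024, 0.01],
    [-0.009, -0.024, 0.04],
    [-0.009, -0.024, 0.07],
    [-0.009, -0.024, 0.09],
    [-0.009, -0.024, 0.1],
    [-0.009, -0.024, 0.1],
    [-0.009, -0.024, 0.1],
    [-0.009, -0.024, 0.1],
  ],
  turn=[0, 0, 0, 0, 0, 0, 0, 0, 0],
  jaw=[35, 35, 35, 35, 35, 35, 35, 35, 35],
)

```text
t: 15.42
position: [0.6333, -0.1452, 0.0772]
tcp_rot: [3.142, 0.002, 2.987]
wrist_force: [-0.2, -0.4, -0.3]
finger_gap: 0.0411
finger_force: 40.9
```

Run:
```python
from h import *
o=env.get_obs();print(o['position'],o['tcp_rot'],o['wrist_force'])
im=env.camera('side'); cv2.imwrite('pics/s6.png',cv2.resize(im[140:260,200:320],None,fx=5,fy=5,interpolation=cv2.INTER_CUBIC)[:,:,::-1])
```

```text
[ 0.63333072 -0.14521309  0.07716517] [3.14158290e+00 2.06993882e-03 2.98712634e+00] [-0.21824505 -0.42923535 -0.29023234]
```

View pics/s6.png

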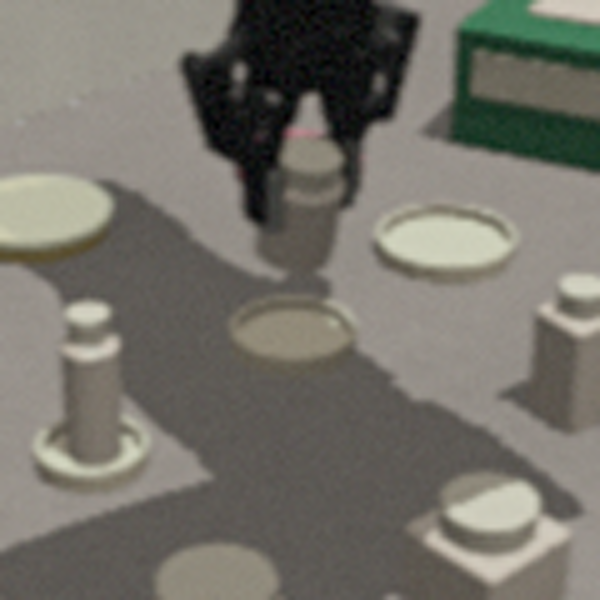

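Picture: small bottle stands in its dish at crop (92,450). The medium bottle's foot is at (295,262), above dish_medium at (293,330). I'll lower it.

In the tool's units: 43 mm / 1000 = 0.043, 40 mm / 1000 = 0.04.

Emit:
apply_moves(
  offset=[
    [0, 0, 0.012],
    [0, 0, 0.024],
    [0, 0, 0.034],
    [0, 0, 0.04],
    [0, 0, 0.043],
    [0, 0, 0.043],
  ],
  turn=[0, 0, 0, 0, 0, 0],
  jaw=[35, 35, 35, 35, 35, 35],
)

```text
t: 15.97
position: [0.6312, -0.1454, 0.0313]
tcp_rot: [3.141, -0.002, 2.986]
wrist_force: [0.3, 0.2, -0.1]
finger_gap: 0.0407
finger_force: 40.9
```

In the tool's units: 4 mm / 1000 = 0.004, 3 mm / 1000 = 0.003.

Emit:
apply_moves(
  offset=[
    [0, 0, 0.001],
    [0, 0, 0.002],
    [0, 0, 0.003],
    [0, 0, 0.004],
    [0, 0, 0.004],
  ],
  turn=[0, 0, 0, 0, 0],
  jaw=[35, 35, 35, 35, 35],
  grip_force=25,
)

```text
t: 16.38
position: [0.6324, -0.1457, 0.0289]
tcp_rot: [-3.142, 0.0, 2.986]
wrist_force: [0.3, -0.3, -0.1]
finger_gap: 0.0411
finger_force: 40.9
```

In the tool's units: 3 mm / 1000 = 0.003, 2 mm / 1000 = 0.002.

Emit:
apply_moves(
  offset=[
    [0, 0, 0.001],
    [0, 0, 0.002],
    [0, 0, 0.003],
    [0, 0, 0.003],
  ],
  turn=[0, 0, 0, 0],
  jaw=[34, 34, 34, 34],
  grip_force=25,
)

```text
t: 16.72
position: [0.6336, -0.1458, 0.0281]
tcp_rot: [-3.141, 0.003, 2.986]
wrist_force: [-3.0, 0.9, 13.9]
finger_gap: 0.0402
finger_force: 42.1
```

In the tool's units: 2 mm / 1000 = 0.002, 1 mm / 1000 = 0.001.

Emit:
apply_moves(
  offset=[
    [0, 0, 0.001],
    [0, 0, 0.002],
    [0, 0, 0.002],
    [0, 0, 0.002],
  ],
  turn=[0, 0, 0, 0],
  jaw=[39, 39.5, 40, 40.5],
  grip_force=20,
)

```text
t: 17.05
position: [0.6348, -0.146, 0.0275]
tcp_rot: [-3.141, 0.006, 2.986]
wrist_force: [-2.0, 1.2, 17.7]
finger_gap: 0.0405
finger_force: 42.8
```

Run:
```python
from h import *
o=env.get_obs();print(o['position'],o['tcp_rot'],o['wrist_force'])
im=env.camera('side'); cv2.imwrite('pics/s7.png',cv2.resize(im[140:260,200:320],None,fx=5,fy=5,interpolation=cv2.INTER_CUBIC)[:,:,::-1])
```

```text
[ 0.63483586 -0.14604368  0.02745571] [-3.1414848   0.00564038  2.98641887] [-1.9569354   1.1798193  17.67573258]
```

View pics/s7.png

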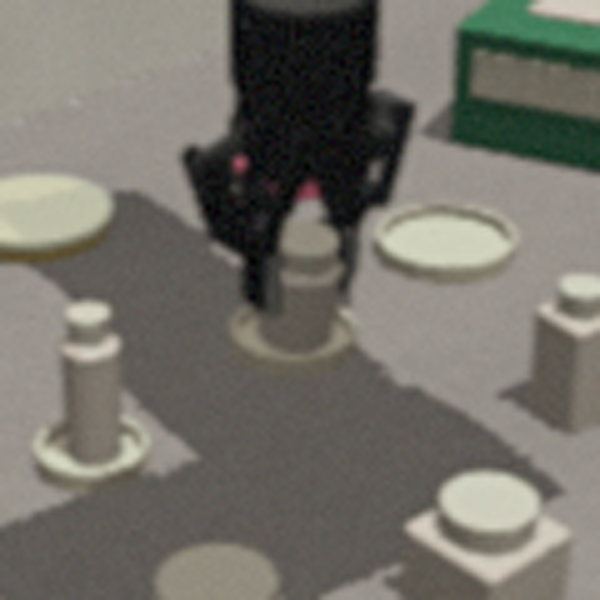

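Picture: the bottle's foot is inside dish_medium at crop (297,350), touching and slightly leaning. I'll ease the grip so that it settles.

In the tool's units: -3 mm / 1000 = -0.003, -2 mm / 1000 = -0.002.

Emit:
apply_moves(
  offset=[
    [0, 0, -0.002],
    [0, 0, -0.003],
    [0, 0, -0.003],
    [0, 0, -0.003],
    [0, 0, -0.003],
    [0, 0, -0.003],
    [0, 0, -0.003],
    [0, 0, -0.003],
  ],
  turn=[0, 0, 0, 0, 0, 0, 0, 0],
  jaw=[41, 42, 43, 44, 46, 49, 54, 60],
)

```text
t: 17.77
position: [0.632, -0.1456, 0.0265]
tcp_rot: [3.142, -0.001, 2.986]
wrist_force: [0.1, -0.2, 0.2]
finger_gap: 0.0597
finger_force: 0.0
```

In the tool's units: -130 mm / 1000 = -0.13, -100 mm / 1000 = -0.1.

Emit:
apply_moves(
  offset=[
    [0, 0, -0.005],
    [0, 0, -0.025],
    [0, 0, -0.06],
    [0, 0, -0.1],
    [0, 0, -0.13],
    [0, 0, -0.13],
  ],
  turn=[0, 0, 0, 0, 0, 0],
  jaw=[75, 75, 75, 75, 75, 75],
)

```text
t: 18.27
position: [0.6364, -0.1466, 0.165]
tcp_rot: [-3.141, 0.011, 2.986]
wrist_force: [0.4, -1.1, 1.1]
finger_gap: 0.0748
finger_force: 0.0
```

Run:
```python
from h import *
o=env.get_obs();print(o['position'],o['tcp_rot'],o['q'])
im=env.camera('side'); cv2.imwrite('pics/s8.png',cv2.resize(im[140:300,200:330],None,fx=3.7,fy=3.7,interpolation=cv2.INTER_CUBIC)[:,:,::-1])
for d in env.outline_of('bottle_medium','side')[:2]:
    c,A=cen(d['mask']);print(d['confidence'],c,A,d['rect'],fit('bottle_medium',[('side',c,1.7)],[.638,-.145],.004),sil('bottle_medium',.638,-.145,'side',.004)[1])
for d in env.outline_of('bottle_large','side')[:1]:
    c,A=cen(d['mask']);print(d['confidence'],c,A,d['rect'],fit('bottle_large',[('side',c,1.7)],[.469,.076]))
```

```text
[ 0.63641769 -0.14658912  0.16495644] [-3.14074518  0.01141535  2.98633719] [-2.26368961e-01  4.33875539e-01 -2.68373828e-02  1.09863669e+00
 -3.42487754e-05 -7.11088521e-02]
0.78 [257.86449864 197.06233062] 369 [251.7, 185.2, 265.7, 212.4] (array([ 0.64050563, -0.14693329]), array([0.00503558, 0.00037052])) 405.875
0.6 [314.69477912 210.42168675] 498 [302.2, 194.2, 324.5, 223.4] (array([ 0.49094301, -0.19560763]), array([0.00614509, 0.01717631])) 405.875
0.74 [242.53388947 268.01459854] 959 [232.6, 246.2, 257.0, 289.8] (array([0.47009777, 0.07653769]), array([-0.00945581,  0.03045612]))
```

View pics/s8.png

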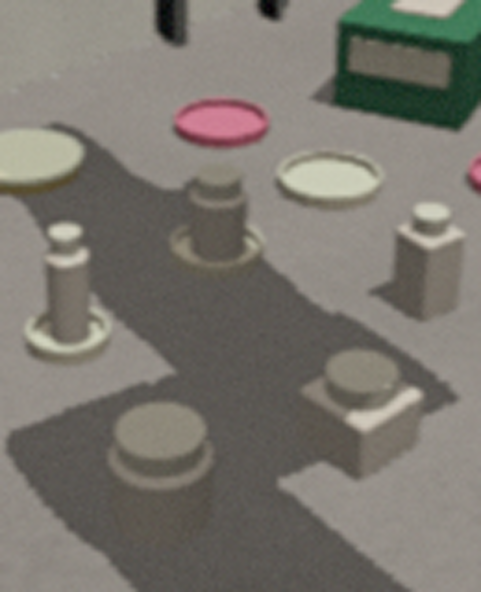

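Picture: medium bottle upright in its dish at crop (217,240), small bottle in its dish at (67,300), and the large one waiting at (160,470).

In the tool's units: 198 mm / 1000 = 0.198, 193 mm / 1000 = 0.193.

Emit:
apply_moves(
  offset=[
    [0.02, 0.019, 0],
    [0.045, 0.044, 0],
    [0.072, 0.07, 0],
    [0.099, 0.097, 0],
    [0.126, 0.123, 0],
    [0.153, 0.149, 0],
    [0.175, 0.171, 0],
    [0.191, 0.187, 0.01],
    [0.198, 0.193, 0.02],
    [0.198, 0.193, 0.03],
    [0.198, 0.193, 0.03],
  ],
  turn=[0, 0, 0, 0, 0, 0, 0, 0, 0, 0, 0],
  jaw=[85, 85, 85, 85, 85, 85, 85, 85, 85, 85, 85],
)

```text
t: 19.33
position: [0.4646, 0.0752, 0.1239]
tcp_rot: [-3.14, -0.004, 2.987]
wrist_force: [0.1, -0.2, 1.0]
finger_gap: 0.085
finger_force: 0.0
```

Emit:
apply_moves(
  offset=[
    [0, 0, 0],
    [0, 0, 0],
  ],
  turn=[0, 0],
  jaw=[85, 85],
)

```text
t: 19.5
position: [0.4672, 0.0748, 0.1265]
tcp_rot: [-3.141, -0.0, 2.985]
wrist_force: [0.1, -0.3, 0.3]
finger_gap: 0.0848
finger_force: 0.0
```

In the tool's units: 108 mm / 1000 = 0.108, 100 mm / 1000 = 0.1.

Emit:
apply_moves(
  offset=[
    [-0.002, 0.002, 0.03],
    [-0.002, 0.002, 0.06],
    [-0.002, 0.002, 0.085],
    [-0.002, 0.002, 0.1],
    [-0.002, 0.002, 0.108],
    [-0.002, 0.002, 0.108],
    [-0.002, 0.002, 0.108],
  ],
  turn=[0, 0, 0, 0, 0, 0, 0],
  jaw=[85, 85, 85, 85, 85, 85, 85],
)

```text
t: 20.08
position: [0.4694, 0.0769, 0.0192]
tcp_rot: [-3.142, 0.0, 2.985]
wrist_force: [0.0, -0.2, 0.7]
finger_gap: 0.0849
finger_force: 0.0
```

Emit:
apply_moves(
  offset=[
    [0, 0, 0],
    [0, 0, 0],
    [0, 0, 0],
    [0, 0, 0],
    [0, 0, 0],
    [0, 0, 0],
    [0, 0, 0],
  ],
  turn=[0, 0, 0, 0, 0, 0, 0],
  jaw=[70, 62, 56, 50, 50, 50, 50],
  grip_force=40,
)

```text
t: 20.67
position: [0.4698, 0.0772, 0.0203]
tcp_rot: [-3.141, 0.002, 2.986]
wrist_force: [-1.3, -1.2, 7.9]
finger_gap: 0.054
finger_force: 41.7
```

In the tool's units: -150 mm / 1000 = -0.15, -120 mm / 1000 = -0.12.

Emit:
apply_moves(
  offset=[
    [0, 0, -0.008],
    [0, 0, -0.025],
    [0, 0, -0.05],
    [0, 0, -0.08],
    [0, 0, -0.105],
    [0, 0, -0.12],
    [-0.012, -0.017, -0.125],
    [-0.029, -0.042, -0.125],
    [-0.048, -0.069, -0.125],
    [-0.067, -0.096, -0.125],
    [-0.086, -0.123, -0.125],
    [-0.105, -0.15, -0.125],
  ],
  turn=[0, 0, 0, 0, 0, 0, 0, 0, 0, 0, 0, 0],
  jaw=[50, 50, 50, 50, 50, 50, 50, 50, 50, 50, 50, 50],
)

```text
t: 21.67
position: [0.5497, -0.0884, 0.1446]
tcp_rot: [3.141, 0.001, 2.987]
wrist_force: [-0.1, 1.0, -1.2]
finger_gap: 0.0538
finger_force: 43.1
```

In the tool's units: -183 mm / 1000 = -0.183, -176 mm / 1000 = -0.176.

Emit:
apply_moves(
  offset=[
    [-0.019, -0.027, 0],
    [-0.038, -0.054, 0],
    [-0.057, -0.081, 0],
    [-0.076, -0.108, 0],
    [-0.095, -0.136, 0],
    [-0.112, -0.16, 0],
    [-0.123, -0.176, 0],
    [-0.128, -0.183, 0],
    [-0.128, -0.183, 0.02],
    [-0.128, -0.183, 0.055],
    [-0.128, -0.183, 0.075],
    [-0.128, -0.183, 0.075],
  ],
  turn=[0, 0, 0, 0, 0, 0, 0, 0, 0, 0, 0, 0],
  jaw=[50, 50, 50, 50, 50, 50, 50, 50, 50, 50, 50, 50],
)

```text
t: 22.67
position: [0.6435, -0.2852, 0.0636]
tcp_rot: [3.139, -0.009, 2.987]
wrist_force: [-0.7, 0.9, -2.5]
finger_gap: 0.0544
finger_force: 43.1
```

Emit:
apply_moves(
  offset=[
    [0, 0, 0],
    [0, 0, 0],
    [0, 0, 0],
  ],
  turn=[0, 0, 0],
  jaw=[50, 50, 50],
)

```text
t: 22.92
position: [0.6489, -0.288, 0.0714]
tcp_rot: [-3.141, 0.003, 2.987]
wrist_force: [0.5, -0.3, -0.5]
finger_gap: 0.0545
finger_force: 43.1
```

Run:
```python
from h import *
o=env.get_obs();print(o['position'],o['tcp_rot'],o['wrist_force'])
im=env.camera('side'); cv2.imwrite('pics/s9.png',cv2.resize(im[130:250,200:340],None,fx=5,fy=5,interpolation=cv2.INTER_CUBIC)[:,:,::-1])
```

```text
[ 0.64893537 -0.28797558  0.07141761] [-3.14074157  0.0034305   2.98677631] [ 0.50355185 -0.33146103 -0.52357227]
```

View pics/s9.png

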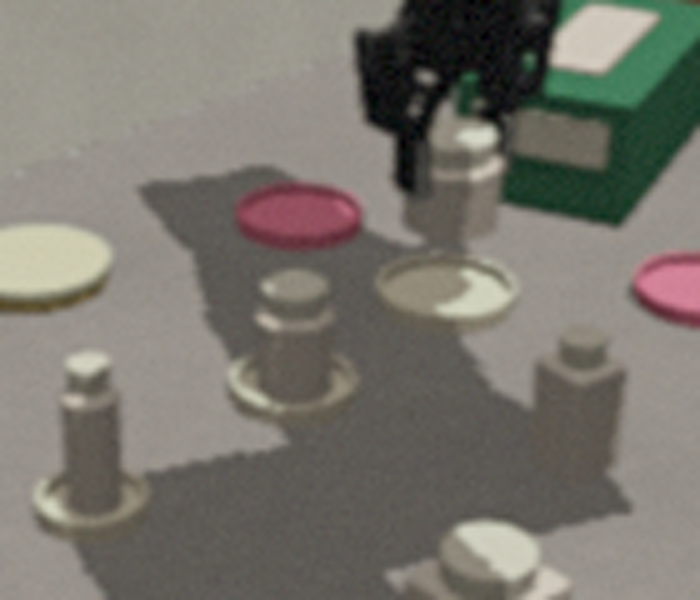

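Picture: the large bottle's foot at crop (452,225) is held over dish_large at (448,288). The other two bottles stand in their dishes. I'll lower it.

In the tool's units: 43 mm / 1000 = 0.043, 40 mm / 1000 = 0.04.

Emit:
apply_moves(
  offset=[
    [0, 0, 0.012],
    [0, 0, 0.024],
    [0, 0, 0.034],
    [0, 0, 0.04],
    [0, 0, 0.043],
    [0, 0, 0.043],
    [0, 0, 0.043],
  ],
  turn=[0, 0, 0, 0, 0, 0, 0],
  jaw=[50, 50, 50, 50, 50, 50, 50],
)

```text
t: 23.55
position: [0.6472, -0.2876, 0.0252]
tcp_rot: [3.141, -0.001, 2.986]
wrist_force: [0.2, 1.6, -1.2]
finger_gap: 0.0546
finger_force: 43.1
```

In the tool's units: 4 mm / 1000 = 0.004, 3 mm / 1000 = 0.003.

Emit:
apply_moves(
  offset=[
    [0, 0, 0.001],
    [0, 0, 0.002],
    [0, 0, 0.003],
    [0, 0, 0.004],
    [0, 0, 0.004],
  ],
  turn=[0, 0, 0, 0, 0],
  jaw=[50, 50, 50, 50, 50],
)

```text
t: 23.97
position: [0.6476, -0.2878, 0.0243]
tcp_rot: [-3.141, 0.001, 2.986]
wrist_force: [-6.5, 2.8, 15.0]
finger_gap: 0.0541
finger_force: 44.7
```

Contact with the dish floor at the expected height, so I'll release and retreat.

In the tool's units: -2 mm / 1000 = -0.002.

Emit:
apply_moves(
  offset=[
    [0, 0, -0.002],
    [0, 0, -0.002],
    [0, 0, -0.002],
    [0, 0, -0.002],
    [0, 0, -0.002],
    [0, 0, -0.002],
    [0, 0, -0.002],
    [0, 0, -0.002],
  ],
  turn=[0, 0, 0, 0, 0, 0, 0, 0],
  jaw=[55, 57, 59, 62, 68, 74, 80, 85],
)

```text
t: 24.63
position: [0.6474, -0.2877, 0.0236]
tcp_rot: [3.142, -0.0, 2.986]
wrist_force: [-0.3, 0.1, -0.6]
finger_gap: 0.0848
finger_force: 0.0
```

Emit:
apply_moves(
  offset=[
    [0, 0, -0.01],
    [0, 0, -0.035],
    [0, 0, -0.07],
    [0, 0, -0.105],
    [0, 0, -0.14],
    [0, 0, -0.16],
    [0, 0, -0.16],
  ],
  turn=[0, 0, 0, 0, 0, 0, 0],
  jaw=[85, 85, 85, 85, 85, 85, 85],
)

```text
t: 25.22
position: [0.6505, -0.289, 0.1915]
tcp_rot: [-3.139, 0.01, 2.986]
wrist_force: [0.5, -0.6, 0.9]
finger_gap: 0.0853
finger_force: 0.0
```

Run:
```python
from h import *
o=env.get_obs();print(o['position'],o['wrist_force'])
im=env.camera('side'); cv2.imwrite('pics/s10.png',cv2.resize(im[130:290,190:350],None,fx=3.75,fy=3.75,interpolation=cv2.INTER_CUBIC)[:,:,::-1])
for n,z in (('bottle_large',.004),('square_tall',0),('square_squat',0)):
  for d in env.outline_of(n,'side')[:1]:
    c,A=cen(d['mask']);print(n,d['confidence'],c,A,fit(n,[('side',c,1.7)],[.6,-.2],z)[0])
```

```text
[ 0.65047274 -0.28900334  0.19149229] [ 0.53797982 -0.61823393  0.892561  ]
bottle_large 0.7 [289.03902439 180.59268293] 410 [ 0.64792562 -0.28735828]
square_tall 0.65 [314.74272931 210.93064877] 447 [ 0.4894493  -0.19361572]
square_squat 0.81 [296.18566392 251.34195065] 851 [ 0.43092353 -0.04555715]
```

View pics/s10.png

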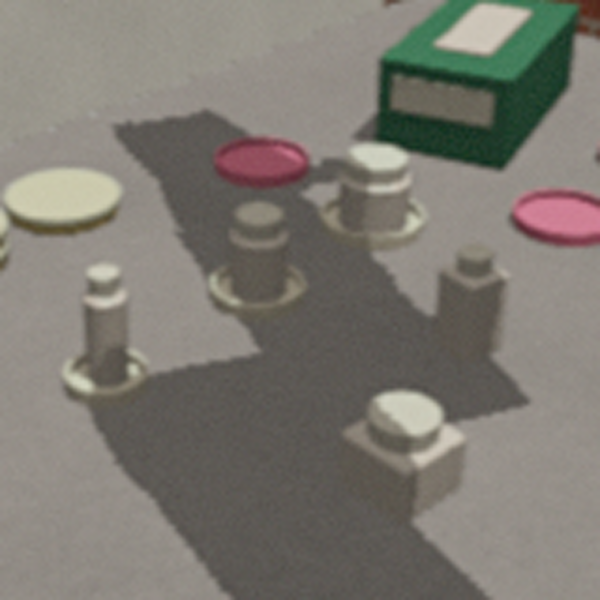

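The three round bottles stand upright in their dishes at crop (106,330), (258,255) and (375,190). The square bottles are where they were.

```bash
python3 -c "
from cell import env
print(env.hand_in())"
```

```text
the job is handed in; nothing more can be done
None
```

I handed the job in at about 25 s: the small, medium and large bottles each stand upright in the dish of their size, and the square bottles are where they were (no verdict was returned).

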